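Tip a tea carton into the labelling place

TASK

Push the tall tea carton that stands off one end of the taped rectangle (not those in the trays) over the table to the rectangle, still standing, then push it high up with the fingers so that it topples and comes to rest flat on one broad face, wholly inside the outer edge of the tape. It must fall into the rectangle, not be dragged in lying down (a small straightening nudge is fine), it must not be lifted, and the tin, the tape roll and the wooden stamp are to be left alone.

Things in the scene. Friction and masses are not known exactly. Their poses are not given: they have to be found in the camera images.
- tea_carton: tall brown cardboard tea carton, paper label on both broad faces, rigid, 60 mm deep (its x), 100 wide (y), 180 tall (z), 0.2 to 0.4 kg; origin at the centre of its underside. Starts standing off one short end of the taped rectangle (which end varies), a broad face towards it, within 0.15 rad of square to it, 40 to 100 mm from the tape, within 20 mm of its long centre line
- carton_mid (a point): centre of the tea carton and its centre of mass, half-way up (90 mm above its underside), axes as the carton's. Pushed below about 30 mm above the table the carton slides standing; pushed high it tips over its far bottom edge and falls on its own beyond a lean of about 0.32 rad, its foot slipping only a few mm
- carton_foot_a (a point): middle of the carton's short bottom-left edge: in its underside, 50 mm from the middle along its -y, half-way through its depth
- carton_foot_b (a point): as carton_foot_a, 50 mm along the carton's +y
- carton_top_a (a point): as carton_foot_a, but in the carton's top face, 180 mm above the underside
- carton_top_b (a point): as carton_foot_b, but in the carton's top face, 180 mm above the underside
- label_zone: rectangle of flat black tape stuck on the white table, 250 mm long (its x) by 160 mm wide (its y) over the outer edges, tape 12 mm wide and no thicker than paper, nothing to bump on; origin at its centre on the table surface. Its long axis runs roughly across in front of the robot (along world y, up to 0.35 rad off)
- tea_tin: bystander: round plain metal tin with lid, 66 mm across, 97 mm tall, standing off the other short end of the rectangle, 50 mm or more from the tape; origin at the centre of its underside
- tape_roll: bystander: ring-shaped roll of tape lying flat, 96 mm across, 45 mm tall, on the side of the rectangle away from the robot, more than 50 mm from the tape; origin at the centre of its underside
- wood_stamp: bystander: small wooden stamp, base 35 by 60 mm, 72 mm tall with its round grip, also on the side of the rectangle away from the robot, more than 50 mm from the tape; origin at the centre of its underside
There are look-alikes about, which are no part of the job. Of the things like the tea_carton, leave any that is turquoise; of the rest the smaller one is meant.

How it is judged (in metres and radians):
On the way, in this order (a step that is already met when the one before it is completed fails the run):
1. the carton stands upright with its foot at the rectangle (centre of its underside within 175 mm of the rectangle's centre along its length) (x of tea_carton in the frame of label_zone between -0.175 and 0.175 m and y of tea_carton in the frame of label_zone between -0.08 and 0.08 m and angle between tea_carton's own z axis and vertical below 0.1 rad), for 0.1 s.
2. the fingers push the upper part of the carton and it begins to lean (contact force between the fingers and tea_carton above 0.05 N and z of the grasp point in the frame of tea_carton above 0.105 m and angle between tea_carton's own z axis and vertical between 0.03 and 0.6 rad).
3. the carton has fallen onto a broad face (angle between tea_carton's own z axis and vertical above 1.45 rad and height (world z) of carton_mid below 0.04 m), for 0.2 s.
At the end, for the whole second after the job is handed in: The carton lies flat and at rest on a broad face (long axis within 4 degrees of level), all four of its corners inside the outer edge of the tape (5 mm over it is allowed); the bystanders are within 15 mm of where they were (x of carton_foot_a in the frame of label_zone between -0.13 and 0.13 m and y of carton_foot_a in the frame of label_zone between -0.085 and 0.085 m and x of carton_foot_b in the frame of label_zone between -0.13 and 0.13 m and y of carton_foot_b in the frame of label_zone between -0.085 and 0.085 m and x of carton_top_a in the frame of label_zone between -0.13 and 0.13 m and y of carton_top_a in the frame of label_zone between -0.085 and 0.085 m and x of carton_top_b in the frame of label_zone between -0.13 and 0.13 m and y of carton_top_b in the frame of label_zone between -0.085 and 0.085 m and angle between tea_carton's own z axis and vertical between 1.5 and 1.64 rad and height (world z) of carton_mid below 0.036 m and linear speed of tea_carton below 0.01 m/s and angular speed of tea_carton below 0.05 rad/s and distance of each of tea_tin, tape_roll, wood_stamp from where it was at the start of the episode below 0.015 m); the robot touches nothing.
It fails at once if the carton is lifted (its centre more than 110 mm above the table, or its underside more than 15 mm up while upright) (height (world z) of carton_mid above 0.11 m or (height (world z) of tea_carton above 0.015 m and angle between tea_carton's own z axis and vertical below 0.2 rad)).
It fails at once if the carton lies fallen outside the rectangle (its centre more than 65 mm off the rectangle's centre, along or across) (angle between tea_carton's own z axis and vertical above 1.45 rad and not (x of carton_mid in the frame of label_zone between -0.065 and 0.065 m and y of carton_mid in the frame of label_zone between -0.065 and 0.065 m)).
It fails at once if the tea tin is moved more than 15 mm (distance of tea_tin from where it was at the start of the episode above 0.015 m).
It fails at once if the tape roll is moved more than 15 mm (distance of tape_roll from where it was at the start of the episode above 0.015 m).
It fails at once if the wood stamp is moved more than 15 mm (distance of wood_stamp from where it was at the start of the episode above 0.015 m).
It also fails if it takes over 48 s, if anything falls off the work surface, if the arm or the gripper's body presses on something with over 40 N, if the wrist force passes 120 N, or if a joint passes its speed limit or range.

ROBOT

A 6-joint arm with a two-finger parallel gripper is mounted at the origin on the work surface. World frame = base frame: x ahead of the robot, y to its left, z up, the work surface at z = 0. Lengths are in m, angles in degrees, forces in N, time in s.
With the tool pointing down it reaches from about 0.3 to 0.75 m from the base axis. Payload 8.5 kg.
Tool frame: the origin (TCP) lies at the very end of the fingers, on their centre line; the grasp point (between the pads) lies 19 mm behind it; z points along the fingers, y is the direction in which the jaws open and shut (so a half turn about z gives the same grasp; the last joint's range is limited). The gripper opens to 85 mm and grips with 20 to 120 N. Pads are 22 mm wide; open, the fingers measure 114 mm over their backs; the gripper's body (76 mm by 85 mm) begins 54 mm behind the grasp point. The pads swing forward as they close: fully open they stand 13 mm farther back than shut.
Start: joints at [60.258, 21.807, 74.336, -0, 83.858, -12.336], TCP at [0.165, 0.525, 0.231] pointing down, gripper open.
Joint ranges: [-178.18, 178.18], [-50.72, 133.34], [12.68, 142.11], [-81.47, 261.47], [9.98, 163.14], [-165.26, 165.26]. Speed limits (degrees/s): [136.94, 136.94, 180, 180, 180, 180].

INTERFACE

Orientations are given as a 3x3 rotation matrix whose columns are the frame's x, y, z axes.
In Python, from rig import bot gives the robot as it stands. Calls block until the motion is done:
- bot.reach(position, orientation): joint-space move of the TCP to a pose.
- bot.move_l(position, speed=0.15, attitude=None, max_force=None): straight line of the TCP; attitude=None keeps the orientation; speed is the mean speed in m/s. With max_force (N) it stops when the force on the tool has changed by that much, and returns True; else False.
- bot.move_joints(angles): joint-space move.
- bot.gripper_open() and bot.close(grasp_force=None): open the fingers fully, or close them until they stop; grasp_force is the grip in N (None keeps the last).
- bot.sleep(seconds).
- bot.solve_ik(position, orientation): joint angles nearest the present ones, or None.
- bot.get_obs(): the state.
- bot.read_camera(name): name is "scene" or "top" or "wrist"; returns the picture (384x512x3 uint8, red, green, blue); there is no depth.
- bot.calibration(name): a dict with "fx", "fy", "cx", "cy" (pixels), "world_to_cam" (4x4, takes a point from world to camera coordinates). Camera axes: x right, y down, z forward; pixel columns grow to the right and rows downward; lengths in m; the calibration is good to about 2 mm. A picture is of the moment at which its call begins: read the wrist's pose just before it. calibration takes no time and is no camera call; for the wrist camera it gives the pose at the moment of the call.
A pose or a line that the arm cannot do raises bot.MotionError and nothing moves.
- bot.close_job(): hands the job in, once; it reports no verdict.
The state is a dict: "time": time; "joints": joint angles; "joint_vel": joint speeds; "joint_efforts": joint torques, N m; "ee_pos": TCP position; "tcp_rot": TCP orientation; "wrist_force": force on the tool from outside, world axes, zero at the start; "torque": the same for the moment, N m; "opening": finger opening in m.
Only numpy, scipy, OpenCV 4.12 (cv2) and the standard library are available. Lean on these libraries where they do the work, as an engineer would, in place of code of your own. Each camera call takes 0.05 s, during which the arm holds its last target.

## Working session

There is one attempt and no reset: what is moved stays moved. The work goes in short steps, each a Python script; the robot and the scene stay as the last script left them, time stands still between calls to the robot, and variables do not carry over. Pictures are saved under pics/ and viewed, and the job is handed in when it is done.

```bash
ls; mkdir -p pics; python3 - <<'E'
from rig import bot
import cv2
for n in ["scene","top","wrist"]:
    im=bot.read_camera(n); cv2.imwrite(f"pics/a_{n}.png",im[:,:,::-1])
    c=bot.calibration(n); print(n,{k:(v if k!="world_to_cam" else __import__("numpy").round(v,3).tolist()) for k,v in c.items()})
o=bot.get_obs();print(o["time"],o["ee_pos"],o["tcp_rot"],o["wrist_force"])
E
```

```text
pics
scene {'fx': 464.41036225562686, 'fy': 464.41036225562686, 'cx': 255.27515760225754, 'cy': 190.71492816822405, 'world_to_cam': [[-0.342, 0.94, 0.007, 0.175], [0.486, 0.183, -0.855, -0.162], [-0.805, -0.289, -0.519, 1.803], [0.0, 0.0, 0.0, 1.0]]}
top {'fx': 416.2895543610436, 'fy': 416.2895543610436, 'cx': 255.2444819010625, 'cy': 186.2247281551074, 'world_to_cam': [[-0.011, -1.0, -0.003, 0.03], [-0.983, 0.012, -0.181, 0.548], [0.181, 0.001, -0.983, 1.155], [0.0, 0.0, 0.0, 1.0]]}
wrist {'fx': 296.699094499386, 'fy': 296.699094499386, 'cx': 261.0625255277571, 'cy': 190.4261367920709, 'world_to_cam': [[0.298, 0.955, -0.001, -0.548], [0.911, -0.284, 0.3, -0.04], [0.286, -0.091, -0.954, 0.379], [0.0, 0.0, 0.0, 1.0]]}
0.15 [0.16440779 0.52461388 0.23086539] [[-9.54218473e-01  2.99109964e-01 -5.79987423e-04]
 [ 2.99110411e-01  9.54218012e-01 -9.73379778e-04]
 [ 2.62286855e-04 -1.10229724e-03 -9.99999358e-01]] [ 0.38556358 -0.49068312 -0.31398064]
```

View pics/a_scene.png

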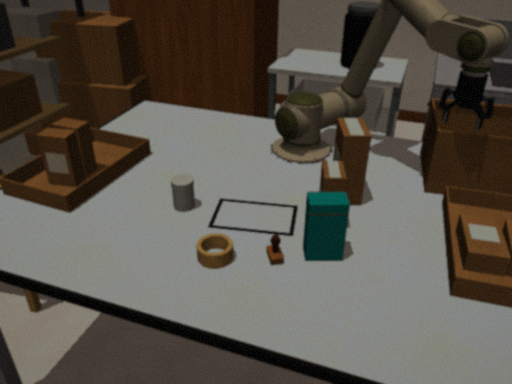

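View pics/a_top.png

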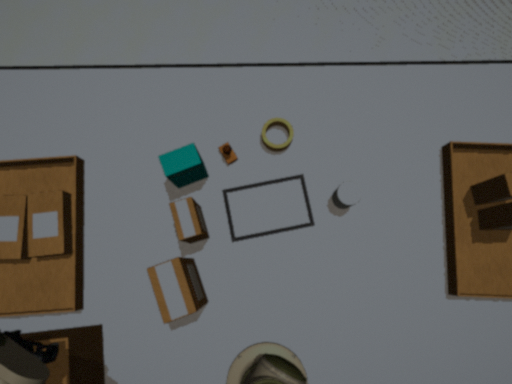

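The look-alikes in the top view are:
- turquoise carton at (184,165), excluded by colour
- small brown carton at (188,220)
- larger brown carton at (175,290)
- cartons lying in the left tray at (10,228) and (47,225)
- cartons in the right tray at (490,190) and (495,215)

My choice is the smaller brown one standing off the left short end, at (188,220). I'll check it in a close crop.

```bash
python3 - <<'E'
import cv2
t=cv2.imread("pics/a_top.png")[105:335,135:375]; s=cv2.imread("pics/a_scene.png")[100:270,200:380]
cv2.imwrite("pics/b_top.png",cv2.resize(cv2.convertScaleAbs(t,alpha=1.5),None,fx=2.6,fy=2.6,interpolation=cv2.INTER_CUBIC)); cv2.imwrite("pics/b_scene.png",cv2.resize(cv2.convertScaleAbs(s,alpha=1.5),None,fx=3.4,fy=3.4,interpolation=cv2.INTER_CUBIC))
E
```

```text
(no output)
```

View pics/b_top.png

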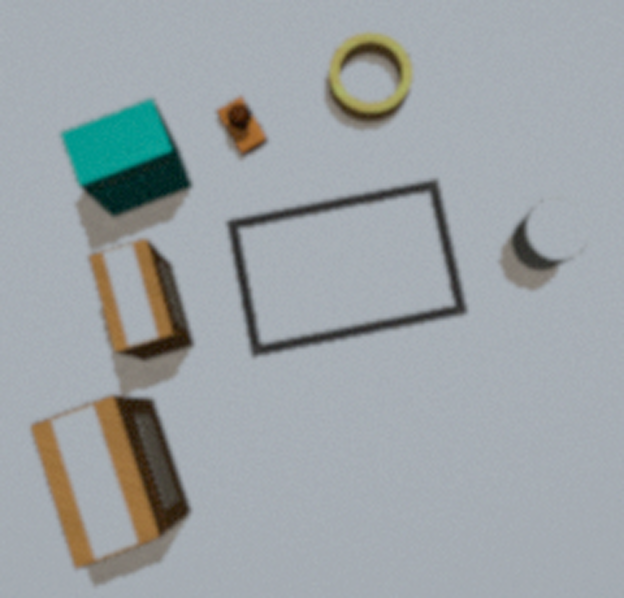

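View pics/b_scene.png

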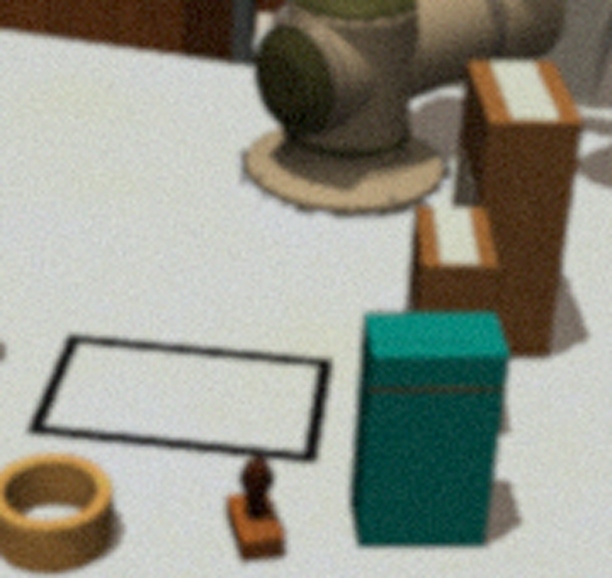

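The crops show the small brown carton with its paper-striped top at crop (133,295), standing off the left (+y) short end. Its larger twin is at crop (110,480) and the turquoise one at crop (125,155). Next I'll measure the carton and rectangle.

```bash
cat > h.py <<'E'
import numpy as np, cv2
from rig import bot
def proj(cal,P):
    P=np.atleast_2d(P); W=cal["world_to_cam"]; c=P@W[:3,:3].T+W[:3,3]
    return np.c_[cal["fx"]*c[:,0]/c[:,2]+cal["cx"],cal["fy"]*c[:,1]/c[:,2]+cal["cy"]]
def cast(cal,uv,z):
    uv=np.atleast_2d(uv).astype(float); W=np.array(cal["world_to_cam"]); R=W[:3,:3]; o=-R.T@W[:3,3]
    d=np.c_[(uv[:,0]-cal["cx"])/cal["fx"],(uv[:,1]-cal["cy"])/cal["fy"],np.ones(len(uv))]@R
    return o+d*((z-o[2])/d[:,2])[:,None]
def rect(pts):  # world xy -> centre, size, angle, corners (mm)
    r=cv2.minAreaRect((pts[:,:2]*1000).astype(np.float32)); return r, cv2.boxPoints(r)
E
python3 - <<'E'
from h import *
im=cv2.imread("pics/a_top.png"); cal=bot.calibration("top")
g=cv2.cvtColor(im,cv2.COLOR_BGR2GRAY); hsv=cv2.cvtColor(im,cv2.COLOR_BGR2HSV)
# rectangle
m=((g<95)&(hsv[...,1]<90)).astype(np.uint8); m[:170]=0;m[250:]=0;m[:,:212]=0;m[:,322:]=0
c=max(cv2.findContours(m,cv2.RETR_EXTERNAL,cv2.CHAIN_APPROX_NONE)[0],key=cv2.contourArea)[:,0]
print("rect",rect(cast(cal,c,0)))
# carton top
for name,(r0,r1,c0,c1),z in [("small",(190,245,160,212),.18),("big",(250,330,140,212),.25)]:
    s=hsv[r0:r1,c0:c1]; mo=((s[...,0]<25)&(s[...,1]>80)&(s[...,2]>105)).astype(np.uint8)
    ys,xs=np.nonzero(mo); print(name,mo.sum())
    cv2.imwrite(f"pics/m_{name}.png",cv2.resize(mo*255,None,fx=5,fy=5,interpolation=0))
    print(rect(cast(cal,np.c_[xs+c0,ys+r0],z)))
s=hsv[200:240,170:210]
print([tuple(hsv[220,x]) for x in range(168,212,3)])
# others
E
```

```text
rect (((493.2093811035156, -12.489959716796875), (162.1920623779297, 252.0340118408203), 10.740106582641602), array([[ 390.0501  ,   96.206955],
       [ 437.01773 , -151.41206 ],
       [ 596.36865 , -121.186874],
       [ 549.401   ,  126.432144]], dtype=float32))
small 6
(((442.189208984375, 222.45358276367188), (65.76335906982422, 43.96215057373047), 48.36225509643555), array([[403.9142 , 212.48376],
       [436.7698 , 183.27448],
       [480.4642 , 232.4234 ],
       [447.6086 , 261.6327 ]], dtype=float32))
big 44
(((270.4880676269531, 219.46047973632812), (108.02490234375, 67.09742736816406), 25.429643630981445), array([[207.3028 , 226.56569],
       [236.11462, 165.9691 ],
       [333.67334, 212.35527],
       [304.8615 , 272.95184]], dtype=float32))
[(np.uint8(107), np.uint8(19), np.uint8(121)), (np.uint8(105), np.uint8(17), np.uint8(119)), (np.uint8(15), np.uint8(106), np.uint8(99)), (np.uint8(17), np.uint8(148), np.uint8(98)), (np.uint8(105), np.uint8(9), np.uint8(112)), (np.uint8(108), np.uint8(21), np.uint8(122)), (np.uint8(107), np.uint8(19), np.uint8(122)), (np.uint8(105), np.uint8(17), np.uint8(121)), (np.uint8(14), np.uint8(82), np.uint8(106)), (np.uint8(16), np.uint8(146), np.uint8(101)), (np.uint8(17), np.uint8(189), np.uint8(54)), (np.uint8(21), np.uint8(50), np.uint8(51)), (np.uint8(90), np.uint8(3), np.uint8(75)), (np.uint8(105), np.uint8(17), np.uint8(120)), (np.uint8(109), np.uint8(17), np.uint8(121))]
```

```bash
python3 - <<'E'
from h import *
im=cv2.imread("pics/a_top.png"); cal=bot.calibration("top")
g=cv2.cvtColor(im,cv2.COLOR_BGR2GRAY); hsv=cv2.cvtColor(im,cv2.COLOR_BGR2HSV)
c=np.array([.4932,-.0125]); L=np.array([-.1863,.9825]); S=np.array([-L[1],L[0]]) # label x = L
def loc(p): d=np.atleast_2d(p)[:,:2]-c; return np.c_[d@L,d@S]
print("rect px",proj(cal,[[.4932,-.0125,0]]))
for name,(r0,r1,c0,c1),z in [("small",(190,245,160,212),.18),("big",(250,330,140,212),.25)]:
    s=hsv[r0:r1,c0:c1]; mo=((s[...,0]<25)&(s[...,1]>70)&(s[...,2]>78)).astype(np.uint8)
    ys,xs=np.nonzero(mo)
    cv2.imwrite(f"pics/m_{name}.png",cv2.resize(mo*255,None,fx=5,fy=5,interpolation=0))
    r,b=rect(cast(cal,np.c_[xs+c0,ys+r0],z)); print(name,mo.sum(),r,b.tolist()); print(loc(b/1000).round(3).tolist(), loc(np.array(r[0])/1000))
    print(proj(cal,np.c_[b/1000,[z]*4]).round(1).tolist())
# turquoise
m=((abs(hsv[...,0].astype(int)-88)<10)&(hsv[...,1]>150)).astype(np.uint8)
mt=m*(hsv[...,2]>75).astype(np.uint8)
for mm,z in ((m,0),(mt,.2)):
    ys,xs=np.nonzero(mm); r,b=rect(cast(cal,np.c_[xs,ys],z)); print("turq",r,b.tolist())
E
```

```text
rect px [[267.72470629 207.22065109]]
small 395 ((444.33447265625, 204.63702392578125), (97.2611312866211, 59.62564468383789), 16.604787826538086) [[389.2123107910156, 219.3095245361328], [406.2514343261719, 162.1703643798828], [499.4566345214844, 189.9645233154297], [482.4175109863281, 247.1036834716797]]
[[0.247, 0.059], [0.188, 0.053], [0.198, -0.044], [0.257, -0.038]] [[0.22244077 0.00755775]]
[[178.3, 239.8], [201.1, 232.8], [190.7, 196.5], [168.3, 203.3]]
big 905 ((271.2740478515625, 220.48211669921875), (131.48936462402344, 77.51031494140625), 19.467317581176758) [[196.37197875976562, 235.11102294921875], [222.20376586914062, 162.03184509277344], [346.1761169433594, 205.85321044921875], [320.3443298339844, 278.932373046875]]
[[0.299, 0.246], [0.222, 0.234], [0.242, 0.104], [0.319, 0.116]] [[0.27024973 0.17463768]]
[[163.8, 323.7], [196.1, 311.5], [178.1, 256.7], [146.5, 268.3]]
turq ((388.12152099609375, 438.40447998046875), (150.24061584472656, 753.9220581054688), 50.37586975097656) [[49.86143112182617, 620.9497680664062], [630.56591796875, 140.1371612548828], [726.381591796875, 255.85919189453125], [145.6771240234375, 736.6718139648438]]
turq ((593.3818359375, 216.77284240722656), (55.60490417480469, 95.67292785644531), 20.5665283203125) [[550.5466918945312, 251.79359436035156], [584.1560668945312, 162.21836853027344], [636.2169799804688, 181.75209045410156], [602.6076049804688, 271.32733154296875]]
```

View pics/m_small.png

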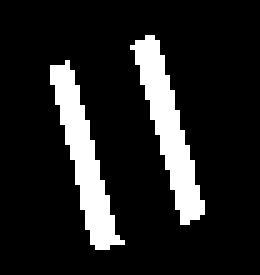

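The carton top measures 97 × 60 mm at z = 0.18, which matches its stated size, and the tape measures 162 × 252 mm. In the tape frame the carton is at x = 0.222, y = 0.008, yawed about 6°. Next I'll check IK for a tilted low push, with the fingertips leading so the gripper body clears the tall carton.

```bash
cat >> h.py <<'E'
C=np.array([.4932,-.0125,0]); L=np.array([-.1863,.9825,0]); L/=np.linalg.norm(L); S=np.array([-L[1],L[0],0]); Z=np.array([0,0,1.])
def W(x,y,z): return C+L*x+S*y+Z*z
def ori(tilt,sgn=1):
    t=np.radians(tilt); z=-Z*np.cos(t)-L*np.sin(t); y=S*sgn; return np.c_[np.cross(y,z),y,z]
E
python3 - <<'E'
from h import *
o=bot.get_obs(); print(o["time"],np.round(o["joints"],1))
w=bot.calibration("wrist")["world_to_cam"]; cp=-w[:3,:3].T@w[:3,3]; print("cam in tool",o["tcp_rot"].T@(cp-o["ee_pos"]))
for sgn in (1,-1):
  for t in (0,30,40,45,55):
    for (x,z) in ((.30,.35),(.29,.014),(.158,.014)):
        q=bot.solve_ik(W(x,.008,z),ori(t,sgn)); print(sgn,t,x,z,None if q is None else np.round(q,1))
E
```

```text
0.15 [ 60.3  21.8  74.4   0.   83.9 -12.3]
cam in tool [ 0.0762387  -0.00142009 -0.14221291]
1 0 0.3 0.35 None
1 0 0.29 0.014 None
1 0 0.158 0.014 None
1 30 0.3 0.35 [  33.3   22.    60.3  -29.   107.8 -164. ]
1 30 0.29 0.014 [  32.4   40.6   88.5  -30.5   66.3 -142. ]
1 30 0.158 0.014 [  18.4   36.9   98.7  -37.2   55.1 -147.7]
1 40 0.3 0.35 [  36.7   24.9   59.9  -38.1  110.5 -163. ]
1 40 0.29 0.014 [  35.8   44.2   85.5  -37.4   73.7 -136.5]
1 40 0.158 0.014 [  22.6   40.4   97.1  -45.7   61.6 -138.8]
1 45 0.3 0.35 [  38.1   26.3   59.9  -42.6  111.8 -162.6]
1 45 0.29 0.014 [  37.3   46.2   84.1  -40.4   77.5 -134.3]
1 45 0.158 0.014 [  24.4   42.3   96.3  -49.2   65.2 -135.1]
1 55 0.3 0.35 [  40.5   29.2   60.5  -51.2  114.2 -162.1]
1 55 0.29 0.014 [  39.7   50.4   81.3  -46.    85.1 -130.9]
1 55 0.158 0.014 [  27.4   46.6   94.5  -55.3   72.6 -129.1]
-1 0 0.3 0.35 [19.9 14.7 65.6 -0.  99.7  9.2]
-1 0 0.29 0.014 [18.8 33.5 97.1 -0.  49.4  8.1]
-1 0 0.158 0.014 [  3.   31.4 102.3  -0.   46.3  -7.8]
-1 30 0.3 0.35 [ 33.3  22.   60.3 -29.  107.8  16. ]
-1 30 0.29 0.014 [ 32.4  40.6  88.5 -30.5  66.3  38. ]
-1 30 0.158 0.014 [ 18.4  36.9  98.7 -37.2  55.1  32.3]
-1 40 0.3 0.35 [ 36.7  24.9  59.9 -38.1 110.5  17. ]
-1 40 0.29 0.014 [ 35.8  44.2  85.5 -37.4  73.7  43.5]
-1 40 0.158 0.014 [ 22.6  40.4  97.1 -45.7  61.6  41.2]
-1 45 0.3 0.35 [ 38.1  26.3  59.9 -42.6 111.8  17.4]
-1 45 0.29 0.014 [ 37.3  46.2  84.1 -40.4  77.5  45.7]
-1 45 0.158 0.014 [ 24.4  42.3  96.3 -49.2  65.2  44.9]
-1 55 0.3 0.35 [ 40.5  29.2  60.5 -51.2 114.2  17.9]
-1 55 0.29 0.014 [ 39.7  50.4  81.3 -46.   85.1  49.1]
-1 55 0.158 0.014 [ 27.4  46.6  94.5 -55.3  72.6  50.9]
```

View pics/a_wrist.png

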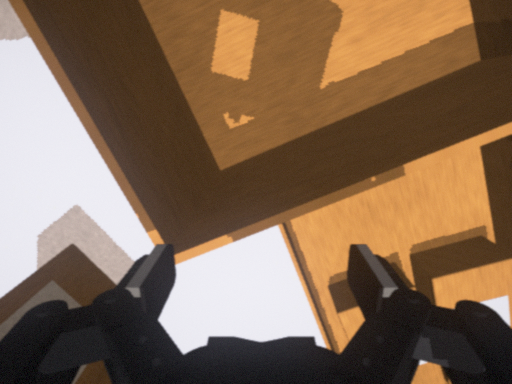

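IK works with the tool tilted 45°. I'll close the fingers, lift clear, go above the spot behind the carton, and look before descending.

```bash
python3 - <<'E'
from h import *
bot.close(20)
p=np.array(bot.get_obs()["ee_pos"])
bot.move_l(p+[0,0,.12],speed=.25)
bot.reach(W(.305,.008,.35),ori(45,1))
o=bot.get_obs(); print(o["time"],o["ee_pos"],o["joints"],o["wrist_force"],o["opening"])
for n in ["scene","top","wrist"]:
    cv2.imwrite(f"pics/c_{n}.png",bot.read_camera(n)[:,:,::-1])
a=[cv2.imread(f"pics/c_{n}.png") for n in ["scene","top"]]
cv2.imwrite("pics/c_both.png",cv2.resize(cv2.convertScaleAbs(np.hstack(a),alpha=1.4),(800,300)))
E
```

```text
3.7833 [0.42838427 0.2858278  0.3499113 ] [  38.56115654   26.650994     59.32444207  -42.50760661  112.25212065
 -162.41237509] [-0.19401968 -0.03631291  0.84622242] 4.90947438416827e-05
```

View pics/c_both.png

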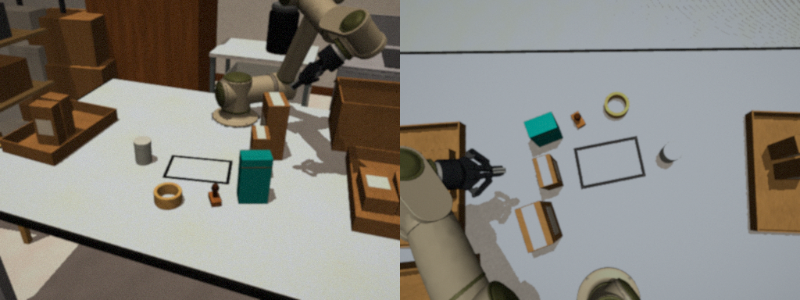

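View pics/c_wrist.png

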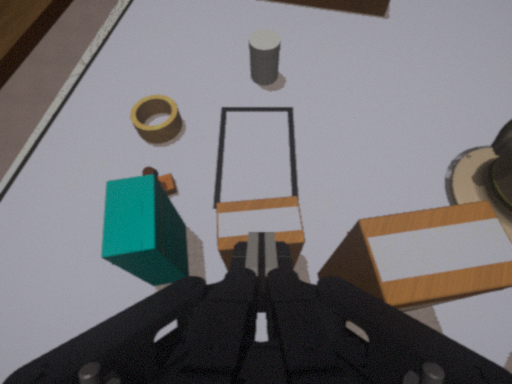

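The wrist view shows the closed fingers (260,245) centred behind the target (top at 260,217). The turquoise carton (145,225) and the big one (430,250) are clear on either side, and the tape lies beyond. Descending now.

```bash
python3 - <<'E'
from h import *
print(bot.move_l(W(.305,.008,.12),speed=.18,max_force=15))
print(bot.move_l(W(.305,.008,.015),speed=.08,max_force=12))
o=bot.get_obs(); print(o["time"],o["ee_pos"],W(.305,.008,.015),o["wrist_force"])
for n in ["scene","wrist"]:
    cv2.imwrite(f"pics/d_{n}.png",bot.read_camera(n)[:,:,::-1])
a=[cv2.imread(f"pics/d_{n}.png") for n in ["scene","wrist"]]
cv2.imwrite("pics/d_both.png",cv2.resize(cv2.convertScaleAbs(np.hstack(a),alpha=1.4),(800,300)))
E
```

```text
False
False
6.8167 [0.42868163 0.2858168  0.01541959] [0.42851895 0.28567002 0.015     ] [ 0.04887911 -0.12739646 -0.38503705]
```

View pics/d_both.png

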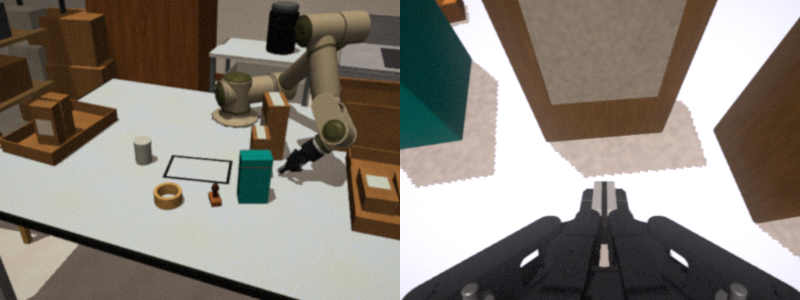

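The fingers are down, centred behind the carton's broad face (foot edge at about (547–662,140) in the right half, fingers at 604). Pushing low.

```bash
python3 - <<'E'
from h import *
print(bot.move_l(W(.178,.008,.015),speed=.05,max_force=20))
o=bot.get_obs(); print(o["time"],o["ee_pos"],W(.178,.008,.015),o["wrist_force"])
for n in ["top","wrist"]:
    cv2.imwrite(f"pics/e_{n}.png",bot.read_camera(n)[:,:,::-1])
a=[cv2.imread(f"pics/e_{n}.png") for n in ["top","wrist"]]
cv2.imwrite("pics/e_both.png",cv2.resize(cv2.convertScaleAbs(np.hstack(a),alpha=1.4),(800,300)))
im=a[0]; hsv=cv2.cvtColor(im,cv2.COLOR_BGR2HSV); cal=bot.calibration("top")
r0,r1,c0,c1=165,260,185,270
s=hsv[r0:r1,c0:c1]; mo=((s[...,0]<25)&(s[...,1]>70)&(s[...,2]>78)).astype(np.uint8)
cv2.imwrite("pics/e_m.png",cv2.resize(mo*255,None,fx=5,fy=5,interpolation=0))
ys,xs=np.nonzero(mo); r,b=rect(cast(cal,np.c_[xs+c0,ys+r0],.18)); print(r); p=np.c_[b/1000,[0]*4]-C; print(np.c_[p@L,p@S].round(3)); p=np.append(np.array(r[0])/1000,0)-C; print(p@L,p@S)
E
```

```text
False
9.6083 [0.4521756  0.16093622 0.01503652] [0.45217889 0.16089339 0.015     ] [-0.65933874  1.38151665 -0.46074861]
((456.4925537109375, 124.92323303222656), (98.93287658691406, 59.88397979736328), 10.584366798400879)
[[ 0.172  0.06 ]
 [ 0.112  0.06 ]
 [ 0.112 -0.039]
 [ 0.172 -0.039]]
0.14185593496539398 0.010463044737932458
```

View pics/e_both.png

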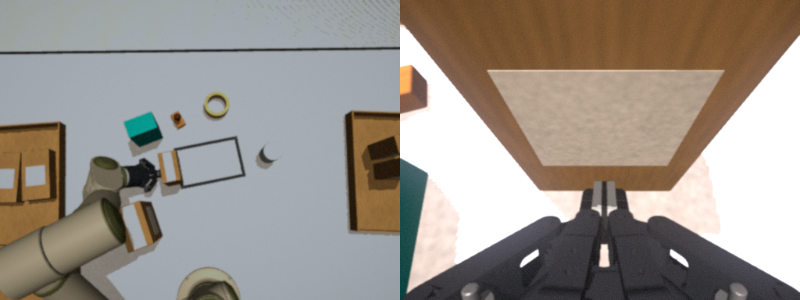

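View pics/e_m.png

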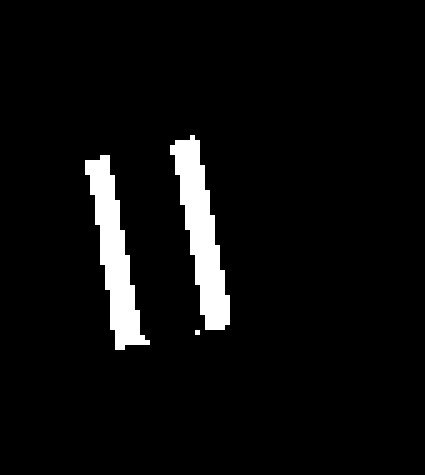

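The carton is still standing and now square to the tape (x = 0.142, y = 0.010). I'll push it the last 22 mm, back off, and raise the fingers for the high push.

```bash
python3 - <<'E'
from h import *
print(bot.move_l(W(.156,.010,.015),speed=.04,max_force=20))
bot.sleep(.2)
bot.move_l(W(.20,.010,.015),speed=.1)
bot.move_l(W(.20,.010,.135),speed=.15)
o=bot.get_obs(); print(o["time"],o["ee_pos"],W(.2,.01,.135),o["wrist_force"])
im=bot.read_camera("top")[:,:,::-1].copy(); w=bot.read_camera("wrist")[:,:,::-1]
cv2.imwrite("pics/f_both.png",cv2.resize(cv2.convertScaleAbs(np.hstack([im,w]),alpha=1.4),(800,300)))
hsv=cv2.cvtColor(im,cv2.COLOR_BGR2HSV); cal=bot.calibration("top")
r0,r1,c0,c1=165,260,205,270
s=hsv[r0:r1,c0:c1]; mo=((s[...,0]<25)&(s[...,1]>70)&(s[...,2]>78)).astype(np.uint8)
ys,xs=np.nonzero(mo); r,b=rect(cast(cal,np.c_[xs+c0,ys+r0],.18)); print(r); p=np.append(np.array(r[0])/1000,0)-C; print(p@L,p@S)
E
```

```text
False
12.15 [0.4457836  0.18188895 0.13420795] [0.44611533 0.18213564 0.135     ] [-0.42297842 -0.92514807 -0.49261883]
((458.5694274902344, 101.63687133789062), (98.11173248291016, 60.513309478759766), 11.0413818359375)
0.11859032517636099 0.012760749418482242
```

View pics/f_both.png

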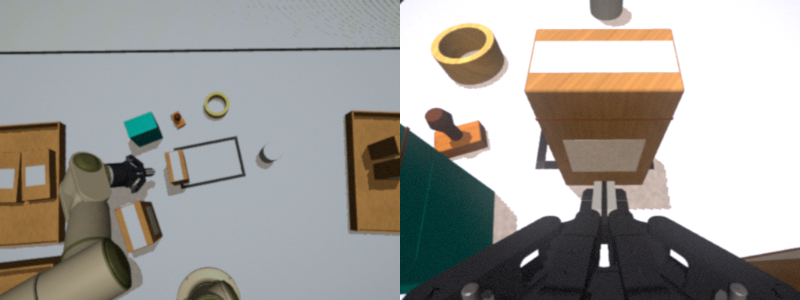

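The carton stands upright with its foot at the tape end (x = 0.119, y = 0.013, yaw within 0.5°), and the fingers are centred behind its upper half. Toppling now.

```bash
python3 - <<'E'
from h import *
bot.move_l(W(.165,.0128,.135),speed=.1)
print(bot.move_l(W(.092,.0128,.135),speed=.06,max_force=25))
bot.sleep(.6)
o=bot.get_obs(); print(o["time"],o["ee_pos"],W(.092,.0128,.135),o["wrist_force"])
im=bot.read_camera("top")[:,:,::-1]; w=bot.read_camera("wrist")[:,:,::-1]
cv2.imwrite("pics/g_both.png",cv2.resize(cv2.convertScaleAbs(np.hstack([im,w]),alpha=1.4),(800,300)))
E
```

```text
False
14.7167 [0.46348458 0.07551095 0.13498259] [0.46348461 0.07550475 0.135     ] [-0.14792686  0.21933175 -0.0797667 ]
```

View pics/g_both.png

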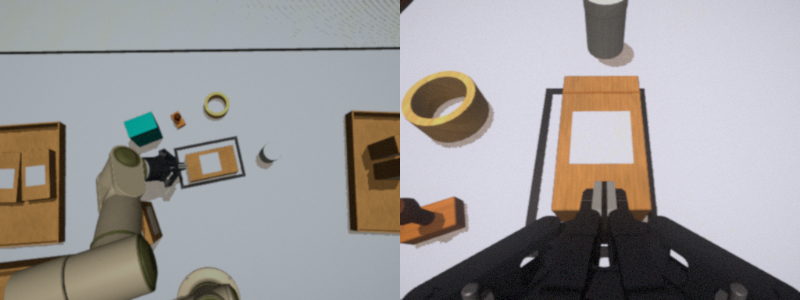

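The carton has fallen onto a broad face inside the tape. I'll back off up and away, then measure it.

```bash
python3 - <<'E'
from h import *
bot.move_l(W(.16,.0128,.20),speed=.2)
bot.move_l(W(.27,.0128,.30),speed=.25)
bot.sleep(.3)
o=bot.get_obs(); print(o["time"],o["wrist_force"])
im=bot.read_camera("top")[:,:,::-1].copy(); w=bot.read_camera("wrist")[:,:,::-1]
cv2.imwrite("pics/h_top.png",im)
cv2.imwrite("pics/h_both.png",cv2.resize(cv2.convertScaleAbs(np.hstack([im,w]),alpha=1.4),(800,300)))
hsv=cv2.cvtColor(im,cv2.COLOR_BGR2HSV); g=cv2.cvtColor(im,cv2.COLOR_BGR2GRAY); cal=bot.calibration("top")
r0,r1,c0,c1=180,240,225,315
s=hsv[r0:r1,c0:c1]; mo=((s[...,0]<25)&(s[...,1]>70)&(s[...,2]>70)).astype(np.uint8)
mo=cv2.morphologyEx(mo,cv2.MORPH_OPEN,np.ones((2,2),np.uint8))
cv2.imwrite("pics/h_m.png",cv2.resize(mo*255,None,fx=6,fy=6,interpolation=0))
ys,xs=np.nonzero(mo); r,b=rect(cast(cal,np.c_[xs+c0,ys+r0],.06)); print(r); p=np.c_[b/1000,[0]*4]-C; print(np.c_[p@L,p@S].round(3).tolist()); p=np.append(np.array(r[0])/1000,0)-C; print(p@L,p@S)
m=((g<95)&(hsv[...,1]<90)).astype(np.uint8); m[:170]=0;m[250:]=0;m[:,:212]=0;m[:,322:]=0
c=max(cv2.findContours(m,cv2.RETR_EXTERNAL,cv2.CHAIN_APPROX_NONE)[0],key=cv2.contourArea)[:,0]
print("rect",rect(cast(cal,c,0))[0])
# bystander change vs first picture
a=cv2.imread("pics/a_top.png"); d=cv2.absdiff(a,im).max(2)
for n,(x0,x1,y0,y1) in dict(tin=(325,362,175,215),roll=(255,300,112,157),stamp=(215,242,138,170)).items(): print(n,d[y0:y1,x0:x1].max(), d[y0:y1,x0:x1].mean())
E
```

```text
16.475 [0.69316028 0.55113306 0.48098345]
((478.76263427734375, -20.576919555664062), (98.57500457763672, 178.72015380859375), 11.165902137756348)
[[0.084, 0.066], [-0.095, 0.064], [-0.094, -0.034], [0.084, -0.033]]
-0.0052458556658225046 0.015689332581463038
rect ((493.1556396484375, -12.474899291992188), (161.17124938964844, 251.40048217773438), 10.63253402709961)
tin 10 6.614189189189189
roll 10 6.555061728395062
stamp 12 6.519675925925926
```

View pics/h_both.png

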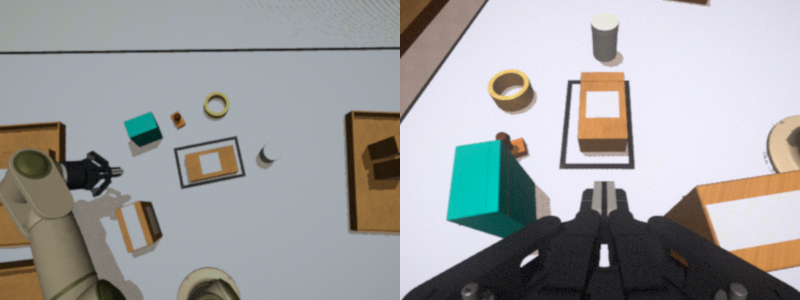

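View pics/h_m.png

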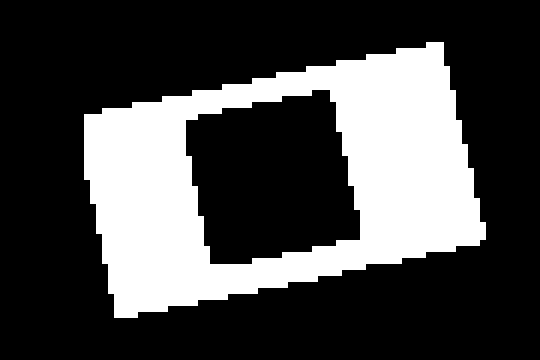

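The carton lies flat and measures 99 × 179 mm at z = 0.06. Its corners are at x −0.095 to 0.084 and y −0.034 to 0.066 in the tape frame, so it is inside by at least 14 mm. The bystanders haven't moved, and the arm is clear and touching nothing. Handing in.

```bash
python3 -c "
from h import *
print(bot.get_obs()['time']); bot.close_job()"
```

```text
16.575
the job is handed in; nothing more can be done
```

The job is handed in at 16.6 s of the 48 s allowed, with the tea carton lying flat inside the taped rectangle. I pushed the smaller brown carton about 104 mm to the rectangle, standing and pushed low with closed fingers tilted 45°. I then backed off and pushed it at about 140 mm height, and it toppled onto its broad face.

- **Position:** in the last top view the carton measures 99 × 179 mm at 60 mm height. It is centred 5 mm along and 16 mm across from the rectangle's centre and turned about 0.5°. All corners are at least 14 mm inside the outer edge of the tape.
- **Bystanders:** the tin, tape roll and stamp show only image noise against the first picture. The large brown and turquoise cartons look where they were in the pictures.
- **Contact:** the arm is clear of everything, and the wrist force reads about 1 N.

No check failed or disagreed, and the hand-in itself reports no verdict.

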